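# Change the jar on the dial scale

### The job

The low round jar on the pan of the dial scale has been weighed: stand it in the shallow steel tray beside the jar that is already there. Then lift the square jar out of the sloping rack and stand it in the middle of the emptied pan for weighing. Set both jars down gently, never driving the pan down to its stop, let go, and leave everything else on the bench where it is.

Things in the scene. Friction and masses are not known exactly. Their poses are not given: they have to be found in the camera images.
- scale: Mechanical dial scale, fixed to the bench: white housing on a 170 x 170 mm grey foot, round dial on the front (its -x side), pan on top. Origin at the centre of its underside on the bench, z up.
- pan_centre (a point): Centre of the flat top of the scale's round metal pan (160 mm across, 4.5 mm thick, no rim, a dark ring of 90 mm diameter marked around its centre). 160 mm above the bench when the pan is empty; it sinks straight down under load. z up.
- pan (a joint): How far the sprung pan has sunk, in m: 0 when empty, 0.020 at its bottom stop. Spring 700 N/m, lightly damped: a jar of about 0.4 kg sinks it about 6 mm.
- low_jar: The weighed jar, standing on the pan near its middle: white plastic, round, 64 mm diameter, 75 mm high, with a grey 60 mm screw cap (the top 20 mm). About 0.4 kg. Origin at the centre of its underside, z up its axis.
- square_jar: The next jar to weigh, in the rack: white plastic body 60 x 60 mm square, 80 mm high, grey 42 mm round cap on top, 100 mm high overall. About 0.4 kg. Origin at the centre of its underside, z along its axis to the cap, x and y square to its sides. In the rack it leans 0.56 rad (32 deg) from vertical, cap towards the rack's front (-x); its y is the rack's y.
- rack: Sloping jar rack fixed to the bench, its front (-x) turned to the scale, 210 mm wide (y): a grey shelf falling to the front at 0.56 rad (32 deg), with a 28 mm lip on the low edge and 18 mm sides. Two jars stand square on the shelf against the lip, 52 mm either side of its middle, undersides 55 mm above the bench; which is where varies. Origin at the centre of its underside, z up.
- round_jar: The other jar in the rack, to be left there: white plastic, round, 60 mm diameter, 100 mm high with a grey 58 mm cap. Origin at the centre of its underside, z along its axis.
- tray: Shallow steel tray fixed to the bench, 250 (x) x 170 (y) x 28 mm high, walls and floor 4 mm. Origin at the centre of its underside, z up.
- tray_in (a point): Centre of the tray's inner floor, 4 mm above the bench, with the tray's axes.
- tray_jar: A jar weighed earlier, standing in the far (+x) half of the tray, to be left there: same shape and size as the low jar. Origin at the centre of its underside, z up.
- check_weight: Polished steel check weight with a knob, 38 mm diameter, 68 mm high, standing on the bench behind the scale. Bystander. Origin at the centre of its underside.
- pump_bottle: Pump dispenser bottle, 68 mm diameter, 187 mm high, behind the scale. Bystander. Origin at the centre of its underside.
- tub: Clear two-part tub of small parts, 100 x 160 x 55 mm, behind the tray. Bystander. Origin at the centre of its underside.
- tape_roll: Roll of clear tape lying flat, 100 mm across, 24 mm high, beyond the rack. Bystander. Origin at the centre of its underside.
- screwdriver: Screwdriver with a wooden handle, 190 mm long, lying on the bench between the robot and the scale. Bystander. Origin under the middle of its length, x towards its tip.
Mind the look-alikes: they are no part of the job. Leave any red look-alike of the low_jar alone. What is shaped like the square_jar but blue is not meant.

How it is judged:
By the outcome, as a careful person would: the job done as asked, in the order asked, and still so for the second after the job is handed in, with the robot touching nothing.
It also fails if it takes over 58 s, if anything falls off the work surface, if the arm or the gripper's body presses on something with over 40 N, if the wrist force passes 120 N, or if a joint passes its speed limit or range.

### The arm

A 7-joint arm with a two-finger parallel gripper is mounted at the origin on the work surface. World frame = base frame: x ahead of the robot, y to its left, z up, the work surface at z = 0. Lengths are in mm, angles in rad, forces in N, time in s.
With the tool pointing down it reaches from about 400 to 900 mm from the base axis. Payload 5.5 kg.
Tool frame: the origin (TCP) lies on the centre line of the jaws, within the pads' length; the fingertips stand 22 mm ahead of it and the grasp point (between the pads) lies 3 mm ahead of it (arm.tcp_to_tips is the distance from the TCP to the fingertips, in mm); z points along the fingers, y is the line along which they close (so a half turn about z gives the same grasp; the last joint's range is limited). The gripper opens to 85 mm and grips with 20 to 120 N. Pads are 22 mm wide; open, the fingers measure 114 mm over their backs; the gripper's body (76 mm by 85 mm) begins 54 mm behind the grasp point. The pads swing forward as they close: fully open they stand 13 mm farther back than shut.
Start: joints at [1.57, 0.501, -0.427, 1.55, 0.221, 1.138, -0.21], TCP at [169.521, -627.505, 253.31] pointing down, gripper open.
Joint ranges: [-2.88, 2.88], [-0.31, 2.03], [-1.54, 1.56], [0.2, 2.42], [-1.41, 4.55], [0.19, 2.02], [-2.57, 2.57]. Speed limits (rad/s): [2.57, 2.57, 3.14, 3.14, 3.14, 3.14, 3.14].

### API

Orientations are given as a unit quaternion [w, x, y, z].
In Python, from workcell import arm gives the robot as it stands.
- The arm moves only by the tool move_arm, never from a script. Its argument "commands" is a list of rows, each a list of 6 numbers: the shift along the world's x, y, z each as a share of 25 cm, from -1 to 1, then the turn, a rotation vector about the world's x, y, z each as a share of 45 degrees, from -1 to 1. In form: [[x, y, z, ax, ay, az], ...]. A call has 1 to 12 rows; each row shifts and turns the commanded pose from where the row before left it; what a row does not reach is not made up. A row lasts 1/10 s, in which the tool goes at most 50 mm and 8.59 degrees, less where a joint would pass 70% of its speed; a pose out of reach is approached as far as the arm can. A call with a number of a shift or a turn outside -1 to 1 is refused whole. A call with a gripper value outside its range is refused whole. "fingers" is the opening, from -1 (shut) to 1 (fully open), set as the call begins (left out, the last holds). The fingers move at their own pace and stop on an object; "force" is the grip in N (left out, the last holds). Time passes only in rows, so rows that do not move let the fingers close. It gives the time, the measured TCP pose, the force, the opening and the grip force at its end, in the units of the state.
- arm.read_state(): the state, without advancing time (a new reading comes with each control period).
- arm.camera(name): name is "side" or "top" or "wrist"; returns a dict with "frame" (480x640x3 uint8, blue, green, red), "range_z" (480x640 float32, mm along the optical axis (not along the pixel's ray), 0 where there is no reading), "K" (3x3 intrinsics, pixels), "dist" ([k1, k2, p1, p2, k3] as OpenCV has them; the pictures are not rectified), "rvec" (rotation vector, rad) and "tvec" (3), from world to camera coordinates, as OpenCV has them; the wrist camera has in their place "mount" (4x4, takes a point from camera to tool coordinates, whose origin is the TCP and whose axes are the flange's). Camera axes: x right, y down, z forward; pixel columns grow to the right and rows downward; lengths in mm; the calibration is good to about 2 mm. A picture is of the moment at which its call begins: read the wrist's pose just before it.
- arm.close_job(): hands the job in; it is judged then, once.
Trained networks look in a picture, given as the dict that the camera call returned (one of the last four; its "shot" number tells which), for a name from the list of things; names that differ only in an ending like _2 or _b are one class to them, and where a whole thing is asked for, a point or a joint stands for the part that bears it (a point fixed in the world has none). Each returns a list of dicts, best first, with "score" (0 to 1); they miss things now and then, are a little off and sometimes report something else, mostly with a low value. They report only what shows in the picture. A call takes as long as a camera call. They do not tell look-alikes from the thing itself.
- arm.search_frame(picture, label): "extent" ([centre column, centre row, width, height] as shares, 0 to 1, of the picture: columns of its width, rows of its height, round what is visible of it).
The state is a dict: "t": time; "qpos": joint angles; "joint_vel": joint speeds; "joint_efforts": joint torques, N m; "tcp_pos": TCP position; "tcp_rot": TCP orientation; "ft_force": force on the tool from outside, world axes, zero at the start; "torque": the same for the moment, N m; "gripper_width": opening from 0.0 (shut) to 1.0 (fully open); "finger_force": force on a finger pad.
Only numpy, scipy, OpenCV 4.12 (cv2) and the standard library are available. Lean on these libraries where they do the work, as an engineer would, in place of code of your own. Each camera call takes 0.05 s, during which the arm holds its last target. There are 200 camera calls.

## Working session

There is one attempt and no reset: what is moved stays moved. The work goes in short steps, Python scripts to look and compute and a tool call to move; the robot and the scene stay as the last step left them, time stands still between calls to the robot, and variables do not carry over. Pictures are saved under pics/ and viewed, at most 10 in all, crops included, and the job is handed in when it is done.

Besides the shell and the picture viewer there is one more tool, called as name([rows], argument=value, ...), one row to a line, values as JSON. move_arm: Moves the arm, as the interface text tells. Shift numbers are shares of 25 cm and turn numbers shares of 45 degrees, none past 1 either way. Its arguments: {"type":"object","properties":{"commands":{"type":"array"},"fingers":{"type":"number"},"force":{"type":"number"}},"required":["commands"]}

```bash
mkdir -p pics; ls
cat > h.py <<'E'
import numpy as np, cv2
from workcell import arm
from scipy.spatial.transform import Rotation as R
def pose():
    s=arm.read_state(); q=s["tcp_rot"]; return s,np.array(s["tcp_pos"]),R.from_quat([q[1],q[2],q[3],q[0]]).as_matrix()
def world(c,tcp=None):
    # full point map HxWx3 in world mm
    h,w=c["range_z"].shape
    u,v=np.meshgrid(np.arange(w),np.arange(h))
    p=cv2.undistortPoints(np.stack([u,v],-1).reshape(-1,1,2).astype(np.float64),np.array(c["K"],float),np.array(c["dist"],float)).reshape(-1,2)
    z=c["range_z"].reshape(-1,1).astype(float)
    P=np.hstack([p*z,z])
    if "rvec" in c:
        M=cv2.Rodrigues(np.array(c["rvec"],float))[0]; P=(P-np.array(c["tvec"],float).ravel())@M
    else:
        m=np.array(c["mount"],float); P=P@m[:3,:3].T+m[:3,3]; P=P@tcp[1].T+tcp[0]
    P[z[:,0]<=0]=np.nan
    return P.reshape(h,w,3)
E
python3 - <<'E'
from h import *
print({k:np.round(v,3) for k,v in arm.read_state().items()})
names="scale pan_centre low_jar square_jar rack round_jar tray tray_jar check_weight pump_bottle tub tape_roll screwdriver".split()
for n in ("top","side"):
    c=arm.camera(n); cv2.imwrite(f"pics/{n}.png",c["frame"]); P=world(c); np.save(n+".npy",P)
    for l in names:
        for d in arm.search_frame(c,l)[:4]:
            if d["score"]<.3: continue
            x,y,w,h=np.array(d["extent"])*[640,480,640,480]
            print(n,l,round(d["score"],2),np.round([x,y,w,h]),np.round(P[int(y),int(x)]))
E
```

```text
pics
{'t': np.float64(0.0), 'qpos': array([ 1.57 ,  0.502, -0.427,  1.551,  0.221,  1.138, -0.21 ]), 'joint_vel': array([ 0.   , -0.001,  0.001, -0.001, -0.   , -0.001,  0.001]), 'joint_efforts': array([ 1.0000e-03, -5.6953e+01, -5.8160e+00, -2.8095e+01,  1.1000e-02,
        1.2000e-02, -0.0000e+00]), 'tcp_pos': array([ 169.26 , -626.901,  252.255]), 'tcp_rot': array([-0.001,  0.991,  0.132, -0.   ]), 'ft_force': array([-1.307,  0.213,  0.091]), 'torque': array([-0.028, -0.041, -0.035]), 'finger_force': np.float64(0.0), 'gripper_width': np.float64(1.002)}
top pan_centre 0.64 [370. 219.  81.  84.] [566. -45. 231.]
top low_jar 0.8 [377. 223.  36.  38.] [559. -57. 231.]
top low_jar 0.73 [273. 222.  33.  34.] [583. 137.  73.]
top square_jar 0.93 [151. 187.  50.  45.] [663. 398.  61.]
top square_jar 0.88 [207. 242.  42.  30.] [537. 252. 150.]
top square_jar 0.64 [364. 224.  94.  94.] [559. -33. 231.]
top rack 0.95 [194. 269.  52. 104.] [487. 302.  62.]
top round_jar 0.6 [207. 296.  42.  33.] [437. 250. 146.]
top tray 0.72 [486. 268.  83. 121.] [ 491. -328.    2.]
top tray 0.36 [493. 238. 
[... 987 characters left out ...]
 0.95 [325. 222.  35.  57.] [559. -87. 220.]
side square_jar 0.97 [298. 172.  24.  34.] [537. 226. 127.]
side square_jar 0.83 [340. 164.  41.  32.] [666. 370.  56.]
side rack 0.65 [276. 181.  86.  44.] [489. 298.  58.]
side round_jar 0.6 [254. 171.  31.  34.] [435. 231. 132.]
side tray 0.85 [299. 422. 177. 115.] [ 491. -319.    3.]
side tray_jar 0.81 [340. 408.  46.  61.] [ 550. -346.   80.]
side check_weight 0.4 [254. 173.  28.  35.] [435. 226. 129.]
side pump_bottle 0.85 [424. 278.  44.  90.] [ 733. -139.  119.]
side tub 0.77 [441. 389.  96. 111.] [ 730. -297.   22.]
side screwdriver 0.62 [222. 251.  86.  12.] [358.  80.  21.]
side screwdriver 0.51 [424. 280.  44.  89.] [ 731. -139.  117.]
```

View pics/top.png

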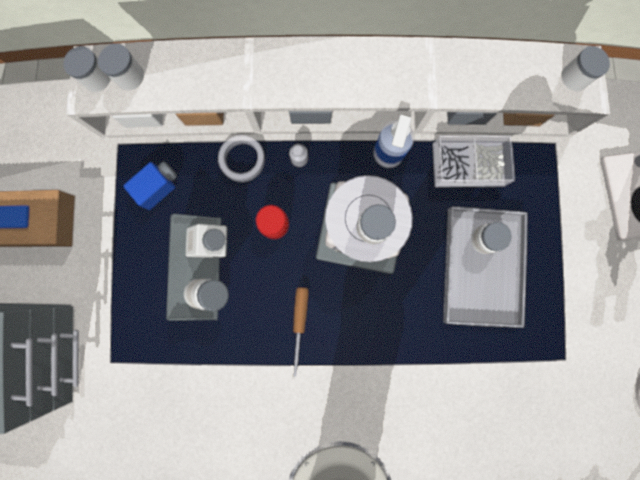

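View pics/side.png

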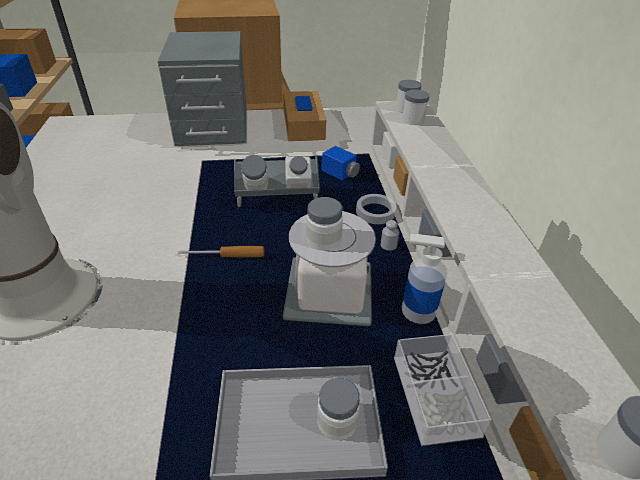

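The top view shows the rack at left (square jar at 207,242; round jar at 207,296), the scale with the low jar at (377,223), and the tray at (486,268) with its jar at (493,236).

Could be taken for the low jar: white jar on pan (377,223), red jar (272,222), tray jar (493,236). I choose (377,223). Could be taken for the square jar: white jar in rack (207,242), blue jar (151,187), round jar (207,296). I choose (207,242).

```bash
cat > m.py <<'E'
from h import *
T=np.load("top.npy"); S=np.load("side.npy"); A=np.vstack([T.reshape(-1,3),S.reshape(-1,3)]); A=A[~np.isnan(A[:,0])]
def sel(P,x,y,z): return P[(abs(P[:,0]-x[0])<x[1])&(abs(P[:,1]-y[0])<y[1])&(P[:,2]>z[0])&(P[:,2]<z[1])]
def circ(q):
    c,r=cv2.minEnclosingCircle(q[:,:2].astype(np.float32)); return np.round(c,1),round(r,1)
for nm,P in (("top",T.reshape(-1,3)),("side",S.reshape(-1,3))):
    P=P[~np.isnan(P[:,0])]
    for l,x,y,z in (("lowjar",(559,60),(-57,60),(215,250)),("pan",(566,120),(-45,120),(145,168)),("trayjar",(550,50),(-320,50),(70,90)),("tub",(725,70),(-297,120),(40,70)),("pump",(730,60),(-100,60),(175,200)),("red",(583,60),(137,60),(65,85)),("foot",(566,120),(-30,120),(6,30))):
        q=sel(P,x,y,z)
        if len(q)<5: continue
        print(nm,l,len(q),"zmed",np.round(np.median(q[:,2]),1),"minrect",[np.round(v,1) for v in cv2.minAreaRect(q[:,:2].astype(np.float32))],circ(q),"mean",np.round(q.mean(0),1))
    q=sel(P,(491,160),(-320,120),(20,34)); print(nm,"tray",[np.round(v,1) for v in cv2.minAreaRect(q[:,:2].astype(np.float32))])
    q=sel(P,(487,150),(300,110),(20,110)); print(nm,"rack",[np.round(v,1) for v in cv2.minAreaRect(q[:,:2].astype(np.float32))])
    q=sel(P,(537,60),(260,70),(70,190)); print(nm,"sq",q.min(0).round(),q.max(0).round())
t=cv2.imread("pics/top.png")
a=cv2.resize(t[185:325,150:250],(420,588),interpolation=3); b=cv2.resize(t[165:275,310:420],None,fx=3.4,fy=3.4,interpolation=3)
im=np.zeros((588,800,3),np.uint8); im[:,:420]=a; im[:374,424:798]=b; cv2.imwrite("pics/crop.png",im)
E
python3 m.py
```

```text
top lowjar 1005 zmed 230.2 minrect [array([562.3, -58.6]), array([58.8, 59.9]), np.float64(80.2)] (array([562.2, -59.3]), 30.6) mean [561.3 -58.  229.9]
top pan 4508 zmed 155.9 minrect [array([578.6, -50.8]), array([157.4, 158.1]), np.float64(48.9)] (array([578.6, -51.3]), 80.0) mean [580.6 -46.9 156. ]
top trayjar 656 zmed 78.7 minrect [array([ 552.2, -323.9]), array([58.6, 58.6]), np.float64(84.2)] (array([ 551.6, -324.4]), 30.7) mean [ 552.  -323.1   78.6]
top tub 841 zmed 50.4 minrect [array([ 734.3, -278.3]), array([123.6, 200.7]), np.float64(0.7)] (array([ 735.1, -277.5]), 116.7) mean [ 726.6 -296.5   49.7]
top pump 381 zmed 186.5 minrect [array([ 735.9, -111.1]), array([22.6, 59.7]), np.float64(71.3)] (array([ 736.4, -109.5]), 30.4) mean [ 734.4 -110.2  186.4]
top red 685 zmed 74.8 minrect [array([588.4, 139.5]), array([59.6, 59.4]), np.float64(50.6)] (array([588.8, 139.5]), 30.6) mean [588.1 139.6  74.7]
top foot 1085 zmed 19.6 minrect [array([522.1,   9.5]), array([229.8, 217.3]), np.float64(42.8)] (array([541. , -11.7]), 137.0) mean [527.2 -21.2  19.4]
top tray [array([ 490
[... 598 characters left out ...]
, 30.8) mean [ 551.3 -327.3   78.5]
side tub 1883 zmed 49.1 minrect [array([ 734.5, -277.5]), array([124.9, 198.3]), np.float64(1.2)] (array([ 735.2, -276.7]), 116.2) mean [ 726.  -300.3   49.2]
side pump 383 zmed 186.5 minrect [array([ 735.7, -109.6]), array([25.8, 60.2]), np.float64(72.8)] (array([ 735.4, -110. ]), 30.7) mean [ 734.3 -112.9  185.5]
side foot 1804 zmed 19.6 minrect [array([544. , -33.5]), array([191.8, 240.8]), np.float64(78.0)] (array([544.2, -31.1]), 152.2) mean [563.  -97.9  19.1]
side tray [array([ 490.7, -320.5]), array([172.3, 250.5]), np.float64(86.0)]
side rack [array([519.5, 296.9]), array([282.7, 162.3]), np.float64(14.5)]
side sq [478. 220.  70.] [595. 330. 152.]
```

View pics/crop.png

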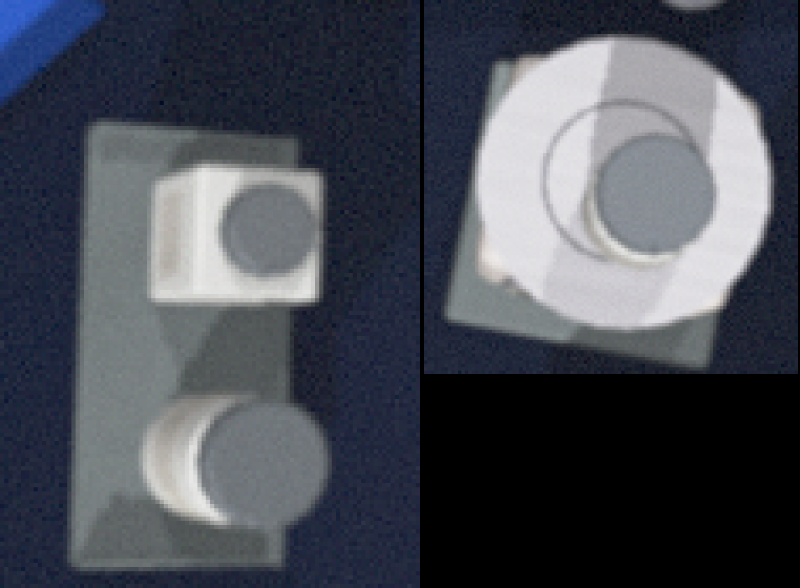

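The crop shows the white square jar with its small grey cap in the upper rack place, and the low white jar off-centre on the pan, right of and below the ring's middle. Both choices fit the descriptions.

```bash
cat > m2.py <<'E'
from h import *
T=np.load("top.npy").reshape(-1,3); S=np.load("side.npy").reshape(-1,3)
def run(P,yawdeg):
    # rack frame: x_r = away from scale (+y world approx) ; R: yaw
    M=R.from_euler('z',yawdeg,degrees=True).as_matrix()  # cols rack axes
    t=R.from_euler('y',-0.56).as_matrix()                # jar axes in rack
    J=M@t
    out={}
    for n,x,y,r in (("sq",536,245,21),("round",437,245,29)):
        q=P[(abs(P[:,0]-x)<45)&(abs(P[:,1]-y)<60)&(P[:,2]>95)]
        o=q@J   # coordinates along jar axes
        zt=np.percentile(o[:,2],97)
        cap=q[abs(o[:,2]-zt)<4]; oc=cap@J
        c,rad=cv2.minEnclosingCircle(oc[:,:2].astype(np.float32))
        nrm=np.linalg.svd(cap-cap.mean(0))[2][2]; nrm*=np.sign(nrm[2])
        zc=np.median(oc[:,2]); w=J@np.array([*c,zc]); out[n]=w
        print(n,len(cap),"cap ctr",w.round(1),"r",round(rad,1),"normal",nrm.round(3),"base",(w-100*J[:,2]).round(1))
        if n=="sq":
            f=o[(o[:,2]<zt-24)&(o[:,2]>zt-95)]
            print(" body lims xj,yj rel cap ctr",np.percentile(f[:,0]-c[0],[1,99]).round(1),np.percentile(f[:,1]-c[1],[1,99]).round(1))
            top=o[abs(o[:,2]-zt+20)<4]; print(" shoulder",len(top),(top[:,:2]-c).min(0).round(1),(top[:,:2]-c).max(0).round(1))
            rr=cv2.minAreaRect((top[:,:2]-c).astype(np.float32)); print(rr)
    d=out["sq"]-out["round"]; print("dir sq-round",d.round(1),"yaw of line",np.degrees(np.arctan2(d[1],d[0])).round(1))
for P in (T,S):
    P=P[~np.isnan(P[:,0])]
    run(P,90); run(P,87)
q=T[(abs(T[:,0]-490)<130)&(abs(T[:,1]-305)<70)&(T[:,2]>25)&(T[:,2]<60)&(T[:,1]<250)]; print(len(q))
q=T[(abs(T[:,0]-490)<130)&(T[:,1]>290)&(T[:,1]<370)&(T[:,2]>20)]; print([np.round(v,1) for v in cv2.minAreaRect(q[:,:2].astype(np.float32))])
E
python3 m2.py
```

```text
sq 316 cap ctr [542.  237.3 139.2] r 21.1 normal [-0.008 -0.546  0.838] base [542.  290.5  54.5]
 body lims xj,yj rel cap ctr [-26.9  31.8] [-30.1  30.1]
 shoulder 425 [-27.5 -30.6] [30.7 29.5]
((1.251779556274414, -0.45446014404296875), (60.07037353515625, 58.09957504272461), 88.9458999633789)
round 557 cap ctr [436.3 239.  139.7] r 28.6 normal [-0.007 -0.547  0.837] base [436.3 292.2  54.9]
dir sq-round [105.7  -1.7  -0.5] yaw of line -0.9
sq 313 cap ctr [541.9 237.3 139.2] r 21.1 normal [-0.02  -0.545  0.838] base [544.7 290.4  54.5]
 body lims xj,yj rel cap ctr [-26.6  31.8] [-29.5  31.2]
 shoulder 423 [-28.9 -29.2] [30.9 30.4]
((1.8889942169189453, 0.03298187255859375), (58.573978424072266, 59.75327682495117), 4.005648612976074)
round 564 cap ctr [436.  238.9 139.5] r 28.9 normal [-0.018 -0.549  0.836] base [438.7 291.9  54.8]
dir sq-round [106.   -1.6  -0.3] yaw of line -0.8
sq 187 cap ctr [541.  238.5 139.3] r 21.4 normal [-0.    -0.538  0.843] base [541.  291.6  54.6]
 body lims xj,yj rel cap ctr [-30.   30.4] [-29.6  29.8]
 shoulder 218 [-30.4 -29.2] [29.4 29.7]
((0.09025192260742188, -0.45194244384765625), (57.43251037597656, 59.91621780395508), 86.19066619873047)
round 295 cap ctr [435.9 239.3 139.5] r 28.5 normal [-0.013 -0.536  0.844] base [435.9 292.4  54.8]
dir sq-round [105.1  -0.8  -0.2] yaw of line -0.4
sq 182 cap ctr [540.9 238.4 139.5] r 21.4 normal [-0.014 -0.542  0.841] base [543.7 291.5  54.8]
 body lims xj,yj rel cap ctr [-30.5  31.1] [-28.8  31.3]
 shoulder 224 [-30.1 -28.7] [29.6 30.5]
((-0.5634632110595703, 0.6557903289794922), (59.34503936767578, 58.83017349243164), 1.076324462890625)
round 303 cap ctr [435.5 239.3 139.5] r 28.7 normal [-0.029 -0.535  0.844] base [438.3 292.3  54.7]
dir sq-round [105.4  -0.9   0. ] yaw of line -0.5
1
[array([491.4, 318.7]), array([ 59.6, 211. ]), np.float64(89.3)]
```

move_arm([
  [0.08,0.116,0.08,0,0,-0.17],
  [0.08,0.116,0.08,0,0,-0.17],
  [0.08,0.116,0.08,0,0,0],
  [0.08,0.116,0.08,0,0,0],
  [0.08,0.116,0,0,0,0],
  [0.08,0.116,0,0,0,0],
  [0.08,0.116,0,0,0,0],
  [0.08,0.116,0,0,0,0],
  [0.08,0.116,0,0,0,0],
  [0.08,0.116,0,0,0,0],
], fingers=1, force=40)

```text
t: 2.4
tcp_pos: [370.2, -336.2, 333.6]
tcp_rot: [0.0, 1.0, -0.002, 0.0]
ft_force: [0.3, -0.3, 0.4]
gripper_width: 0.998
finger_force: 0.0
```

move_arm([
  [0.09,0.13,0,0,0,0],
  [0.1,0.144,0,0,0,0],
  [0.1,0.144,0,0,0,0],
  [0.1,0.144,0,0,0,0],
  [0.1,0.144,0,0,0,0],
  [0.1,0.144,0,0,0,0],
  [0.09,0.13,0,0,0,0],
  [0.06,0.09,0,0,0,0],
  [0.026,0.039,0,0,0,0],
  [0,0,0,0,0,0],
  [0,0,0,0,0,0],
])

```text
t: 3.5
tcp_pos: [560.4, -61.8, 333.0]
tcp_rot: [0.001, 1.0, -0.002, -0.0]
ft_force: [-1.5, -0.9, 0.3]
gripper_width: 1.0
finger_force: 0.0
```

```bash
cat > w.py <<'E'
from h import *
s,p,r=pose(); c=arm.camera("wrist"); P=world(c,(p,r)); np.save("wrist.npy",P)
cv2.imwrite("pics/w1.png",c["frame"])
print(p.round(1),np.round(s["qpos"],2),s["t"])
Q=P.reshape(-1,3); Q=Q[~np.isnan(Q[:,0])]
for l,z in (("cap",(222,240)),("pan",(148,165))):
    q=Q[(abs(Q[:,0]-570)<100)&(abs(Q[:,1]+55)<100)&(Q[:,2]>z[0])&(Q[:,2]<z[1])]
    if len(q)>5: print(l,len(q),q.mean(0).round(1),cv2.minEnclosingCircle(q[:,:2].astype(np.float32)),np.median(q[:,2]))
E
python3 w.py
```

```text
[560.4 -61.8 333. ] [ 0.67  0.33 -0.77  1.67  0.24  1.24 -1.72] 3.5
cap 8055 [562.8 -57.6 229.7] ((560.73046875, -57.49492645263672), 30.75179672241211) 229.8328078090841
pan 26379 [594.6 -47.1 155.4] ((576.6079711914062, -49.35346603393555), 80.31524658203125) 155.3967364803037
```

move_arm([
  [0.004,0.013,-0.08,0,0,0],
  [0,0,-0.1,0,0,0],
  [0,0,-0.1,0,0,0],
  [0,0,-0.1,0,0,0],
  [0,0,-0.08,0,0,0],
  [0,0,-0.06,0,0,0],
  [0,0,-0.036,0,0,0],
  [0,0,-0.02,0,0,0],
  [0,0,0,0,0,0],
])

```text
t: 4.45
tcp_pos: [562.0, -57.4, 189.2]
tcp_rot: [0.0, 1.0, -0.002, -0.0]
ft_force: [0.1, -0.5, -0.1]
gripper_width: 0.999
finger_force: 0.0
```

move_arm([
  [0,0,0,0,0,0],
  [0,0,0,0,0,0],
  [0,0,0,0,0,0],
  [0,0,0,0,0,0],
  [0,0,0,0,0,0],
  [0,0,0,0,0,0],
  [0,0,0,0,0,0],
  [0,0,0,0,0,0],
], fingers=-1, force=40)

```text
t: 5.25
tcp_pos: [562.6, -57.1, 189.5]
tcp_rot: [0.0, 1.0, -0.002, 0.001]
ft_force: [2.0, -1.9, 1.3]
gripper_width: 0.741
finger_force: 41.5
```

move_arm([
  [0,0,0.02,0,0,0],
  [0,0,0.04,0,0,0],
  [0,0,0.06,0,0,0],
  [0,0,0.08,0,0,0],
  [0,-0.02,0.06,0,0,0],
  [-0.04,-0.08,0.02,0,0,0],
  [-0.05,-0.12,0,0,0,0],
  [-0.05,-0.14,0,0,0,-0.03],
  [-0.05,-0.14,0,0,0,-0.03],
  [-0.05,-0.14,0,0,0,-0.02],
  [-0.05,-0.12,0,0,0,0],
  [-0.05,-0.11,0,0,0,0],
])

```text
t: 6.45
tcp_pos: [475.9, -276.6, 260.1]
tcp_rot: [0.0, 0.999, -0.034, -0.0]
ft_force: [0.8, 0.3, -2.9]
gripper_width: 0.737
finger_force: 42.4
```

move_arm([
  [-0.04,-0.09,-0.04,0,0,0],
  [-0.02,-0.06,-0.06,0,0,0],
  [-0.01,-0.026,-0.08,0,0,0],
  [0,0,-0.08,0,0,0],
  [0,0,-0.08,0,0,0],
  [0,0,0,0,0,0],
])

```text
t: 7.05
tcp_pos: [457.5, -316.9, 171.2]
tcp_rot: [-0.002, 0.999, -0.033, -0.003]
ft_force: [-1.9, 0.7, -3.6]
gripper_width: 0.743
finger_force: 42.8
```

move_arm([
  [0.01,-0.006,-0.1,0,0,0],
  [0,0,-0.12,0,0,0],
  [0,0,-0.1,0,0,0],
  [0,0,-0.08,0,0,0],
  [0,0,-0.05,0,0,0],
  [0,0,-0.03,0,0,0],
  [0,0,-0.012,0,0,0],
  [0,0,-0.01,0,0,0],
  [0,0,-0.01,0,0,0],
  [0,0,-0.008,0,0,0],
  [0,0,0,0,0,0],
])

```text
t: 8.15
tcp_pos: [462.0, -320.1, 44.5]
tcp_rot: [0.0, 0.999, -0.033, 0.0]
ft_force: [0.4, 0.4, -2.8]
gripper_width: 0.737
finger_force: 42.9
```

move_arm([
  [0,0,-0.008,0,0,0],
  [0,0,-0.006,0,0,0],
  [0,0,-0.006,0,0,0],
  [0,0,0,0,0,0],
])

```text
t: 8.55
tcp_pos: [462.1, -320.1, 39.8]
tcp_rot: [0.0, 0.999, -0.033, -0.0]
ft_force: [-2.9, 0.7, 2.3]
gripper_width: 0.741
finger_force: 43.3
```

move_arm([
  [0,0,-0.003,0,0,0],
  [0,0,0,0,0,0],
])

```text
t: 8.75
tcp_pos: [462.1, -320.1, 39.7]
tcp_rot: [0.0, 0.999, -0.033, -0.0]
ft_force: [-3.6, 1.8, 11.6]
gripper_width: 0.745
finger_force: 43.9
```

move_arm([
  [0,0,0,0,0,0],
  [0,0,0,0,0,0],
  [0,0,0,0,0,0],
  [0,0,0,0,0,0],
  [0,0,0.02,0,0,0],
  [0,0,0.06,0,0,0],
  [0,0,0.1,0,0,0],
  [0,0,0.16,0,0,0],
  [0,0,0.18,0,0,0],
], fingers=1)

```text
t: 9.65
tcp_pos: [461.4, -319.4, 170.0]
tcp_rot: [-0.001, 0.999, -0.033, -0.001]
ft_force: [1.3, -0.3, 1.1]
gripper_width: 0.999
finger_force: 0.0
```

move_arm([
  [0,0.08,0.16,0,0,0.1],
  [0.02,0.12,0.16,0,0,0.18],
  [0.03,0.16,0.08,0,0,0.18],
  [0.03,0.18,0,0,0,0.18],
  [0.03,0.18,0,0,0,0.18],
  [0.03,0.18,0,0,0,0.18],
  [0.03,0.18,0,0,0,0.18],
  [0.03,0.18,0,0,0,0.18],
  [0.03,0.18,0,0,0,0.18],
  [0.03,0.18,0,0,0,0.18],
  [0.03,0.17,0,0,0,0.18],
  [0.03,0.12,0,0,0,0.18],
])

```text
t: 10.85
tcp_pos: [541.6, 160.9, 270.0]
tcp_rot: [0.0, 0.705, 0.709, 0.001]
ft_force: [-0.7, 0.4, -0.5]
gripper_width: 1.002
finger_force: 0.0
```

move_arm([
  [0,0.06,0,0.17,0,0],
  [0,0.04,0,0.17,0,0],
  [0,0.02,0,0.17,0,0],
  [0,0,0,0.17,0,0],
  [0,0,0,0.034,0,0],
  [0,0,0,0,0,0],
])

```text
t: 11.45
tcp_pos: [542.2, 185.6, 267.9]
tcp_rot: [-0.196, 0.682, 0.677, 0.195]
ft_force: [-0.6, 0.2, 0.0]
gripper_width: 1.001
finger_force: 0.0
```

```bash
cat > w2.py <<'E'
from h import *
s,p,r=pose(); print(p.round(1),np.round(s["qpos"],2),s["t"],"\n",r.round(3))
c=arm.camera("wrist"); cv2.imwrite("pics/w2.png",c["frame"]); P=world(c,(p,r)).reshape(-1,3); P=P[~np.isnan(P[:,0])]
c=arm.camera("side"); cv2.imwrite("pics/s2.png",c["frame"])
import io,sys
src=open("m2.py").read().split("for P in (T,S)")[0]; exec(src); run(P,90)
E
python3 w2.py
```

```text
[542.2 185.6 267.9] [ 0.88  0.72 -1.34  1.84  0.21  0.91 -0.43] 11.45 
 [[ 0.007  1.    -0.   ]
 [ 0.847 -0.006  0.531]
 [ 0.531 -0.004 -0.847]]
sq 414 cap ctr [495.1 186.1 284.5] r 4.2 normal [0.228 0.861 0.455] base [495.1 239.2 199.8]
 body lims xj,yj rel cap ctr [-16.2 -16.2] [-2.5 -2.5]
 shoulder 357 [-15.8  -3.5] [2.6 3.8]
((-5.7252936363220215, -2.7832083702087402), (18.898893356323242, 7.097120761871338), 21.03557586669922)
round 5133 cap ctr [435.7 240.7 139. ] r 29.7 normal [-0.006 -0.538  0.843] base [435.7 293.8  54.3]
dir sq-round [ 59.4 -54.6 145.5] yaw of line -42.5
```

```bash
sed -i 's/^c=arm.camera("side").*$/P=P[P[:,2]<165]/' w2.py; python3 w2.py | tail -6
```

```text
sq 2731 cap ctr [540.1 239.7 139.3] r 21.5 normal [-0.009 -0.527  0.85 ] base [540.1 292.8  54.5]
 body lims xj,yj rel cap ctr [-11.8  30.5] [-30.1  29.3]
 shoulder 3104 [-29.9 -30.4] [30.1 29.6]
((0.17354774475097656, -0.41815185546875), (59.546302795410156, 59.35852813720703), 89.15493774414062)
round 5108 cap ctr [435.5 240.8 139.1] r 29.8 normal [-0.005 -0.538  0.843] base [435.5 293.9  54.4]
dir sq-round [104.7  -1.1   0.2] yaw of line -0.6
```

View pics/s2.png

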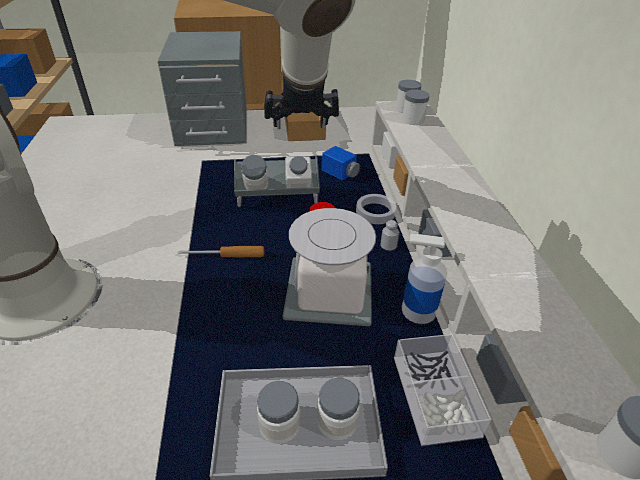

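move_arm([
  [-0.005,-0.079,-0.049,0,0,0],
  [0,0.064,-0.102,0,0,0],
  [0,0.064,-0.102,0,0,0],
  [0,0.064,-0.102,0,0,0],
  [0,0.053,-0.085,0,0,0],
  [0,0,0,0,0,0],
  [0,0,0,0,0,0],
])

```text
t: 12.3
tcp_pos: [540.4, 230.5, 159.5]
tcp_rot: [-0.195, 0.679, 0.68, 0.195]
ft_force: [0.0, -0.6, -0.0]
gripper_width: 1.003
finger_force: 0.0
```

Run:
```python
from h import *
for i in range(4):
    s,p,r=pose(); print(p.round(1),np.round(s["qpos"],2)); arm.camera("wrist")
print(r.round(3))
```

```text
[540.4 230.5 159.5] [ 0.7   0.82 -1.16  1.92  0.32  0.68 -0.48]
[541.2 229.8 159.8] [ 0.7   0.82 -1.16  1.92  0.32  0.68 -0.48]
[541.7 229.2 159.9] [ 0.7   0.82 -1.17  1.92  0.32  0.68 -0.48]
[541.8 228.7 159.8] [ 0.7   0.82 -1.16  1.92  0.32  0.68 -0.48]
[[ 0.002  1.     0.002]
 [ 0.847 -0.003  0.531]
 [ 0.531  0.001 -0.847]]
```

move_arm([
  [-0.003,0.025,-0.055,0,0,0],
  [0,0.04,-0.064,0,0,0],
  [0,0.032,-0.051,0,0,0],
  [0,0.021,-0.034,0,0,0],
  [0,0.013,-0.022,0,0,0],
  [0,0.009,-0.015,0,0,0],
  [0,0,0,0,0,0],
  [0,0,0,0,0,0],
])

```text
t: 13.3
tcp_pos: [540.0, 263.8, 98.1]
tcp_rot: [-0.196, 0.681, 0.678, 0.195]
ft_force: [0.3, 0.7, 0.3]
gripper_width: 1.003
finger_force: 0.0
```

move_arm([
  [0,-0.002,0.004,0,0,0],
  [0,0,0,0,0,0],
  [0,0,0,0,0,0],
  [0,0,0,0,0,0],
  [0,0,0,0,0,0],
  [0,0,0,0,0,0],
  [0,0,0,0,0,0],
  [0,0,0,0,0,0],
], fingers=-1, force=40)

```text
t: 14.1
tcp_pos: [541.0, 262.9, 99.8]
tcp_rot: [-0.195, 0.681, 0.678, 0.196]
ft_force: [-1.1, -3.1, 5.7]
gripper_width: 0.7
finger_force: 43.1
```

move_arm([
  [0,-0.008,0.014,0,0,0],
  [0,-0.017,0.027,0,0,0],
  [0,-0.03,0.048,0,0,0],
  [0,-0.042,0.068,0,0,0],
  [0,-0.053,0.085,0,0,0],
  [0,-0.053,0.085,0,0,0],
  [0,-0.053,0.085,0,0,0],
  [0,-0.053,0.085,0,0,0],
  [0,-0.042,0.068,0,0,0],
  [0,-0.03,0.03,0,0,0],
])

```text
t: 15.1
tcp_pos: [540.5, 166.4, 249.4]
tcp_rot: [-0.195, 0.681, 0.678, 0.196]
ft_force: [0.3, -0.4, -3.7]
gripper_width: 0.701
finger_force: 44.3
```

move_arm([
  [0.01,-0.05,0.02,-0.05,0,0],
  [0.014,-0.08,0.02,-0.08,0,0],
  [0.014,-0.09,0,-0.1,0,0],
  [0.014,-0.09,0,-0.1,0,0],
  [0.014,-0.09,0,-0.1,0,0],
  [0.014,-0.09,0,-0.1,0,0],
  [0.014,-0.09,0,-0.1,0,0],
  [0.014,-0.09,0,-0.06,0,0],
  [0.014,-0.08,0,-0.023,0,0],
  [0.014,-0.06,0,0,0,0],
  [0.013,-0.04,0,0,0,0],
  [0,-0.018,0,0,0,0],
])

```text
t: 16.3
tcp_pos: [577.5, -51.1, 257.3]
tcp_rot: [-0.001, 0.709, 0.705, 0.0]
ft_force: [-0.1, 0.3, -3.9]
gripper_width: 0.7
finger_force: 44.1
```

```bash
cat > w3.py <<'E'
from h import *
c=arm.camera("side"); cv2.imwrite("pics/s3.png",c["frame"][150:330,230:430]); S=world(c).reshape(-1,3)
for i in range(3): t=arm.camera("top")
cv2.imwrite("pics/t3.png",t["frame"]); s,p,r=pose(); print(s["t"],p.round(1),"\n",r.round(3),np.round(s["ft_force"],1))
for n,Q in (("side",S),("top",world(t).reshape(-1,3))):
    Q=Q[~np.isnan(Q[:,0])]
    q=Q[(abs(Q[:,0]-578)<100)&(abs(Q[:,1]+51)<100)&(Q[:,2]>152)&(Q[:,2]<166)]
    c,rad=cv2.minEnclosingCircle(q[:,:2].astype(np.float32)); print(n,"pan",np.round(c,1),round(rad,1),np.median(q[:,2]).round(1))
    q=Q[(abs(Q[:,0]-578)<33)&(abs(Q[:,1]+51)<45)&(Q[:,2]>175)&(Q[:,2]<300)]
    print(" jar-ish z pct",np.percentile(q[:,2],[0.5,5,50]).round(1),"y min at low", np.percentile(q[q[:,2]<240][:,1],[2,50]).round(1) if (q[:,2]<240).any() else "")
E
python3 w3.py
```

```text
16.5 [577.  -48.3 257.7] 
 [[ 0.003  1.    -0.   ]
 [ 1.    -0.003  0.002]
 [ 0.002 -0.    -1.   ]] [-0.4  0.9 -2.7]
side pan [578.3 -49.8] 81.2 160.7
 jar-ish z pct [206.6 212.3 260.7] y min at low [-81.3 -79.1]
top pan [578.3 -50.6] 79.8 160.4
 jar-ish z pct [210.9 217.  279.8] y min at low [-63.9 -19.8]
```

Run:
```python
from h import *
im=cv2.imread("pics/s3.png"); cv2.imwrite("pics/s3b.png",cv2.resize(im,None,fx=3,fy=3,interpolation=3))
c=arm.camera("side"); S=world(c).reshape(-1,3); S=S[~np.isnan(S[:,0])]
q=S[(abs(S[:,0]-578)<35)&(abs(S[:,1]+80)<10)&(S[:,2]>185)&(S[:,2]<290)]
for z in range(190,290,10):
    k=q[abs(q[:,2]-z)<5]
    if len(k): print(z,len(k),k[:,1].mean().round(1),k[:,0].min().round(),k[:,0].max().round())
```

```text
200 1 -73.3 600.0 600.0
210 124 -76.0 547.0 607.0
220 164 -76.2 547.0 606.0
230 164 -76.5 546.0 605.0
240 168 -76.3 546.0 606.0
250 171 -76.4 546.0 605.0
260 173 -76.5 547.0 607.0
270 180 -76.4 547.0 606.0
280 231 -75.3 547.0 605.0
```

View pics/s3b.png

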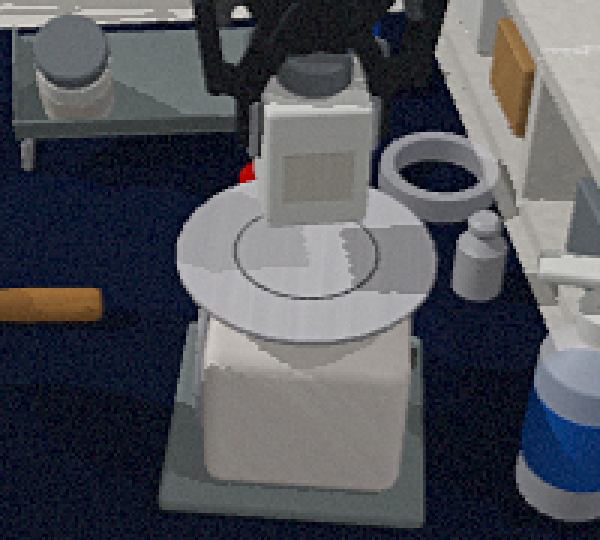

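The jar hangs upright over the pan, its bottom about 45 mm above it, and about 4 mm too far in +y.

move_arm([
  [0.006,-0.014,-0.02,0,0,0],
  [0,0,-0.03,0,0,0],
  [0,0,-0.04,0,0,0],
  [0,0,-0.03,0,0,0],
  [0,0,-0.02,0,0,0],
  [0,0,-0.012,0,0,0],
  [0,0,-0.008,0,0,0],
  [0,0,0,0,0,0],
  [0,0,0,0,0,0],
  [0,0,0,0,0,0],
])

```text
t: 17.55
tcp_pos: [579.0, -52.4, 218.2]
tcp_rot: [-0.0, 0.708, 0.706, 0.0]
ft_force: [0.7, -0.3, -2.9]
gripper_width: 0.697
finger_force: 44.1
```

```bash
cat > w4.py <<'E'
from h import *
c=arm.camera("side"); S=world(c).reshape(-1,3); S=S[~np.isnan(S[:,0])]
s,p,r=pose(); print(s["t"],p.round(1),np.round(s["ft_force"],1))
q=S[(abs(S[:,0]-578)<35)&(abs(S[:,1]+80)<8)&(S[:,2]>172)&(S[:,2]<225)]
print("face y",np.median(q[:,1]).round(1),"x",np.percentile(q[:,0],[1,99]).round(1),"zmin",q[:,2].min().round(1))
q=S[(abs(S[:,0]-578)<60)&(abs(S[:,1]+110)<15)&(S[:,2]>140)&(S[:,2]<170)]; print("pan z",np.median(q[:,2]).round(1))
E
python3 w4.py
```

```text
17.6 [578.9 -52.4 218.2] [-0.3  1.  -3.2]
face y -80.6 x [548.3 606.9] zmin 172.0
pan z 160.5
```

move_arm([
  [0,0,-0.008,0,0,0],
  [0,0,-0.006,0,0,0],
  [0,0,-0.004,0,0,0],
  [0,0,-0.004,0,0,0],
  [0,0,-0.004,0,0,0],
  [0,0,-0.004,0,0,0],
  [0,0,-0.004,0,0,0],
  [0,0,-0.004,0,0,0],
  [0,0,0,0,0,0],
  [0,0,0,0,0,0],
])

```text
t: 18.6
tcp_pos: [578.7, -52.5, 208.5]
tcp_rot: [-0.0, 0.708, 0.706, 0.0]
ft_force: [-1.8, -0.8, -0.1]
gripper_width: 0.695
finger_force: 44.4
```

```bash
python3 w4.py
```

```text
18.65 [578.7 -52.5 208.4] [-1.7 -0.9 -0.8]
face y -80.7 x [548.1 606.7] zmin 172.0
pan z 155.3
```

move_arm([
  [0,0,-0.002,0,0,0],
  [0,0,0,0,0,0],
])

```text
t: 18.85
tcp_pos: [578.7, -52.5, 207.9]
tcp_rot: [-0.0, 0.708, 0.706, 0.0]
ft_force: [-1.6, -1.0, 0.9]
gripper_width: 0.695
finger_force: 44.4
```

move_arm([
  [0,0,0,0,0,0],
  [0,0,0,0,0,0],
  [0,0,0,0,0,0],
  [0,0,0,0,0,0],
  [0,0,0.02,0,0,0],
  [0,0,0.06,0,0,0],
  [0,0,0.1,0,0,0],
  [0,0,0.16,0,0,0],
  [0,0,0.18,0,0,0],
  [-0.1,0,0.1,0,0,0],
  [0,0,0,0,0,0],
], fingers=1)

```text
t: 19.95
tcp_pos: [554.2, -50.8, 368.0]
tcp_rot: [0.003, 0.708, 0.706, 0.002]
ft_force: [0.1, 0.3, -0.1]
gripper_width: 0.999
finger_force: 0.0
```

```bash
python3 w4.py
python3 - <<'E'
from h import *
c=arm.camera("side"); cv2.imwrite("pics/end.png",c["frame"])
E
```

```text
20.0 [554.2 -52.  365.7] [ 0.4  0.6 -0.2]
face y -80.7 x [548.3 607. ] zmin 172.1
pan z 155.6
```

View pics/end.png

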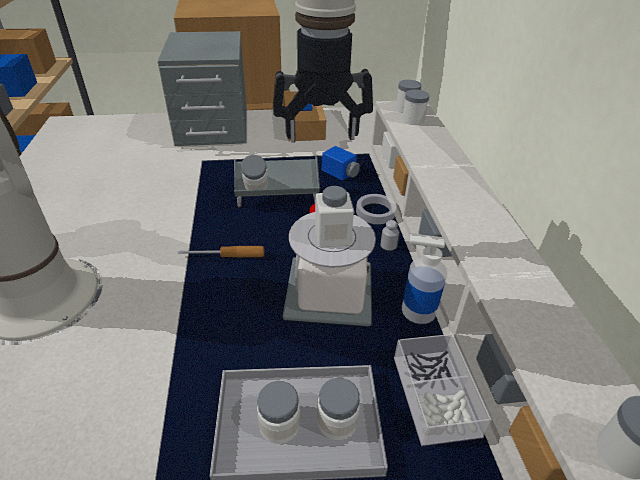

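The square jar stands centred on the pan (334,215). Both low jars stand in the tray (278,408 and 340,408), and everything else is where it was.

```bash
python3 -c "
from workcell import arm
print(arm.close_job())"
```

```text
the job is handed in; nothing more can be done
None
```

The job is handed in, at about 20 s of the 58 s allowed: the low jar stands in the tray beside the other one, the square jar stands in the middle of the pan, released gently, and the last picture shows nothing else moved; the judge's result was not shown.

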